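Clear the flux bottle and clamp a circuit board gently in its holder

TASK

A flux bottle has been left standing on the bed of the circuit-board holder, in the way of its sliding jaw: lift it out and set it down upright on the cardboard mat, without tipping or dropping it. Then push the sliding jaw gently by its upright plate, without handling the board, until the board is pinched against the spring-loaded jaw and has pushed that jaw back by about 10 mm (at least 4, and never more than 18 or the board cracks), and leave it clamped like that. Leave the solder spool, the tin and the solder pump where they are.

Things in the scene. Friction and masses are not known exactly. Their poses are not given: they have to be found in the camera images.
- holder: Fixed circuit-board holder: a grey box 220 (x) by 380 (y) mm, from y = -200 to +180 mm of its origin, with a dark flat bed 40 mm above the bench. Origin at bench height; z up; its y axis is the clamping direction, from the sliding jaw to the spring-loaded jaw. A fixed back rail (190 by 14 mm, top 74 mm above the bench) stands at y = +165 mm.
- push_jaw: Sliding jaw: aluminium bar 200 (x) by 16 (y) mm on the bed, top 67 mm above the bench; at its middle an upright push plate 70 (x) by 12 (y) mm rises to 108 mm above the bench. Origin under the bar's middle, 40 mm above the bench; axes as the holder's. Clamping face 8 mm towards +y of it. Slides along the holder's y from -165 (open) to +25 mm; stays where left (7 N friction).
- push_plate (a point): Middle of the back face (the -y side, turned away from the board) of the sliding jaw's push plate, 95 mm above the bench; axes as the holder's. Push here towards the holder's +y.
- spring_jaw: Spring-loaded jaw: aluminium bar 200 by 16 mm, top 67 mm above the bench, with two sprung rods that come out behind the back rail as the jaw is pushed back. Origin under the bar's middle, 40 mm above the bench, at rest at y = +100 mm of the holder; axes as the holder's. Clamping face 8 mm towards -y of it. Pushes 1 N at rest, 3 N at 10 mm; stop at 24 mm.
- board: Loose green circuit board, 160 (x) by 100 (y) by 4 mm, 0.22 kg, lying flat on the bed between the jaws, with parts up to 29 mm above its face. Origin at the centre of its underside; x along its long side, roughly parallel to the jaws.
- bottle: Upright white plastic flux bottle, 138 mm tall: body 44 mm in diameter to 80 mm high, shoulder to a 26 mm neck, black cap 30 mm in diameter from 106 to 138 mm. Closed, about 0.14 kg. It stands on the bed between the sliding jaw and the board. Origin at the centre of its underside, z up.
- mat: Scorched cardboard mat fixed flat on the bench, 240 (x) by 220 (y) by 4 mm thick. Origin at the centre of its underside.
- spool: Bystander: metal solder spool standing upright, 60 mm in diameter, 55 mm tall. Origin at the centre of its underside.
- tin: Bystander: open aluminium tin with brass wool, 68 mm in diameter, 28 mm tall. Origin at the centre of its underside.
- pump: Bystander: blue solder pump lying on the bench, 160 mm long, 24 mm thick, along its x axis. Origin on the bench under its barrel.
Not all that is in view belongs to the job. Several things have the shape of the board; the one meant has the colours described above.

How it is judged (in metres and radians):
On the way, in this order (a step that is already met when the one before it is completed fails the run):
1. the bottle stands upright on the mat, let go (height (world z) of bottle below 0.01 m and angle between bottle's own z axis and vertical below 0.15 rad and x of bottle in the frame of mat between -0.115 and 0.115 m and y of bottle in the frame of mat between -0.105 and 0.105 m and linear speed of bottle below 0.03 m/s and contact force between bottle and the fingers below 0.2 N), for 0.2 s.
2. the board is pinched between the jaws, the spring-loaded jaw pushed back 4 to 18 mm (y of spring_jaw in the frame of holder between 0.104 and 0.118 m and contact force between each of push_jaw, spring_jaw and board above 0.4 N and angle between board's own z axis and vertical below 0.06 rad and linear speed of board below 0.02 m/s), for 0.2 s.
At the end, for the whole second after the job is handed in: The bottle stands upright (within 0.15 rad) and at rest on the mat, its axis at least about 5 mm inside the mat's edges; the board lies flat (within 0.06 rad) and still, pressed by both jaws (over 0.4 N each); the spring-loaded jaw is pushed back between 4 and 18 mm (all of step 1 and all of step 2); the robot touches nothing.
It fails at once if the spring-loaded jaw is pushed back more than 18 mm (y of spring_jaw in the frame of holder above 0.118 m).
It fails at once if a jaw strikes or presses the board with more than 12 N (contact force between any of push_jaw, spring_jaw and board above 12 N).
It fails at once if the robot presses on the board (over 3 N) (contact force between any of the fingers, the arm and board above 3 N).
It fails at once if the bottle is tipped more than 0.6 rad, or let go more than 15 mm above the mat (angle between bottle's own z axis and vertical above 0.6 rad or (horizontal distance between bottle and mat below 0.12 m and height (world z) of bottle above 0.019 m and contact force between bottle and the fingers below 0.05 N)).
It fails at once if the spool, the tin or the pump is moved more than 30 mm (distance of any of spool, tin, pump from where it was at the start of the episode above 0.03 m).
It also fails if it takes over 64 s, if anything falls off the work surface, if the arm or the gripper's body presses on something with over 40 N, if the wrist force passes 120 N, or if a joint passes its speed limit or range.

ROBOT

A 6-joint arm with a two-finger parallel gripper is mounted at the origin on the work surface. World frame = base frame: x ahead of the robot, y to its left, z up, the work surface at z = 0. Lengths are in m, angles in degrees, forces in N, time in s.
With the tool pointing down it reaches from about 0.375 to 0.9 m from the base axis. Payload 3.1 kg.
Tool frame: the origin (TCP) lies at the very end of the fingers, on their centre line; the grasp point (between the pads) lies 19 mm behind it; z points along the fingers, y is the line along which they close (so a half turn about z gives the same grasp; the last joint's range is limited). The gripper opens to 87 mm and grips with 3 to 60 N. Pads are 19 mm wide; open, the fingers measure 117 mm over their backs; the gripper's body (75 mm by 190 mm) begins 51 mm behind the grasp point.
Start: joints at [53.887, 30.224, 82.088, -0, 67.689, -10.227], TCP at [0.273, 0.562, 0.191] pointing down, gripper open.
Joint ranges: [-176.69, 176.69], [-43.24, 126.21], [12.49, 139.97], [-82, 262], [0, 151.66], [-163.58, 163.58]. Speed limits (degrees/s): [159.86, 159.86, 180, 180, 180, 180].

INTERFACE

Orientations are given as a 3x3 rotation matrix whose columns are the frame's x, y, z axes.
In Python, from rig import * gives the robot as it stands.
- The arm moves only by the tool jog_arm, never from a script. Its arguments are lists of equal length, an entry for each row: "delta_pos": the shift along the world's x, y, z in cm, a list of three; "turn": the turn about the world's z in degrees; "grip": the closure, from 0 (fully open) to 1 (shut). In form: {"delta_pos": [[x, y, z], ...], "turn": [turn, ...], "grip": [grip, ...]}. A call has 1 to 12 rows; each row is the pose to reach, as a shift and turn from the pose commanded when the call began; what a row does not reach only later rows make up. A row lasts 1/8 s, in which the tool goes at most 62.5 mm and 10.7 degrees, less where a joint would pass 70% of its speed; a pose out of reach is approached as far as the arm can. A call with a gripper value outside its range is refused whole. The fingers move at their own pace and stop on an object; the grip force is fixed at half the most. Time passes only in rows, so rows that repeat a pose let the fingers close. It gives the time, the measured TCP pose, the force, the opening and the grip force at its end, in the units of the state.
- read_state(): the state, without advancing time (a new reading comes with each control period).
- capture(name): name is "scene" or "top"; returns a dict with "color" (400x640x3 uint8, blue, green, red), "fovy" (degrees; the focal length in pixels is half the picture's height over the tangent of half this angle, whatever the lens; pixels are square), "cx", "cy" (the principal point, pixels), "k1" (the pictures are not rectified: a ray, as slopes to the right and down, at radius r is drawn at 1 + k1 r^2 times it, then the intrinsics apply), "camera_from_world" (4x4, takes a point from world to camera coordinates). Camera axes: x right, y up, looking along -z (the intrinsics and any distortion apply to the point x, -y, -z); pixel columns grow to the right and rows downward; lengths in m; the calibration is good to about 2 mm. A picture is of the moment at which its call begins. There is no depth.
- hand_in(): hands the job in; it is judged then, once.
The state is a dict: "time_s": time; "joint_positions": joint angles; "qvel": joint speeds; "tau": joint torques, N m; "position": TCP position; "tcp_rot": TCP orientation; "force": force on the tool from outside, world axes, zero at the start; "moment": the same for the moment, N m; "opening": opening from 0.0 (shut) to 1.0 (fully open); "grasp_force": force on a finger pad.
Only numpy, scipy, OpenCV 4.12 (cv2) and the standard library are available. Lean on these libraries where they do the work, as an engineer would, in place of code of your own. Each camera call takes 0.05 s, during which the arm holds its last target. There are 200 camera calls.

## Working session

There is one attempt and no reset: what is moved stays moved. The work goes in short steps, Python scripts to look and compute and a tool call to move; the robot and the scene stay as the last step left them, time stands still between calls to the robot, and variables do not carry over. Pictures are saved under pics/ and viewed, at most 10 in all, crops included, and the job is handed in when it is done.

Besides the shell and the picture viewer there is one more tool, called as a command line: name --pt "numbers of a row" for each row, then --argument value for the rest. jog_arm: Moves the arm, as the interface text tells. Its arguments: {"type":"object","properties":{"delta_pos":{"type":"array"},"turn":{"type":"array"},"grip":{"type":"array"}},"required":["delta_pos","turn","grip"]}

```bash
mkdir -p pics; cat > h.py <<'E'
from rig import *
import numpy as np, cv2
def K(c):
    f=200/np.tan(np.radians(c["fovy"])/2); return f
def ray(c,u,v):
    f=K(c); d=np.array([(u-c["cx"])/f,(v-c["cy"])/f]); s=d.copy()
    for _ in range(30): s=d/(1+c["k1"]*(s@s))
    T=np.array(c["camera_from_world"]); R=T[:3,:3]
    return -R.T@T[:3,3], R.T@np.array([s[0],-s[1],-1])
def at(c,u,v,z):
    o,d=ray(c,u,v); return o+d*(z-o[2])/d[2]
def proj(c,p):
    T=np.array(c["camera_from_world"]); q=T[:3,:3]@np.array(p)+T[:3,3]
    s=np.array([q[0],-q[1]])/-q[2]; s=s*(1+c["k1"]*(s@s)); return s*K(c)+[c["cx"],c["cy"]]
def tri(c1,p1,c2,p2):
    A=np.zeros((3,3));b=np.zeros(3)
    for c,p in((c1,p1),(c2,p2)):
        o,d=ray(c,*p);d/=np.linalg.norm(d);M=np.eye(3)-np.outer(d,d);A+=M;b+=M@o
    return np.linalg.solve(A,b)
E
python3 - <<'E'
from h import *
import pickle
for n in("scene","top"):
    c=capture(n);pickle.dump(c,open(n+".pkl","wb"));cv2.imwrite(f"pics/{n}0.png",c["color"])
    print(n,c["fovy"],c["k1"],ray(c,320,200))
s=read_state();print(s["position"],s["tcp_rot"],s["time_s"],s["opening"])
E
```

```text
scene 54.20782668124198 -0.09130584943405468 (array([0.99739727, 0.37803788, 0.89832921]), array([-0.37318556, -0.41267087, -0.83097336]))
top 49.24929660360426 -0.01701653044256769 (array([ 0.45949159, -0.00947436,  1.08719141]), array([ 0.17846957,  0.00496002, -0.9840709 ]))
[0.27239504 0.56170017 0.1900509 ] [[-8.99650185e-01  4.36609782e-01 -1.20154446e-03]
 [ 4.36611269e-01  8.99648837e-01 -1.60295918e-03]
 [ 3.81100418e-04 -1.96671037e-03 -9.99997993e-01]] 0.1 0.9985006965866778
```

View pics/scene0.png

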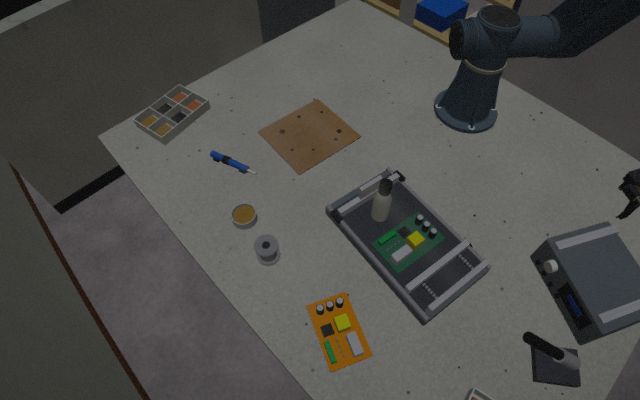

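View pics/top0.png

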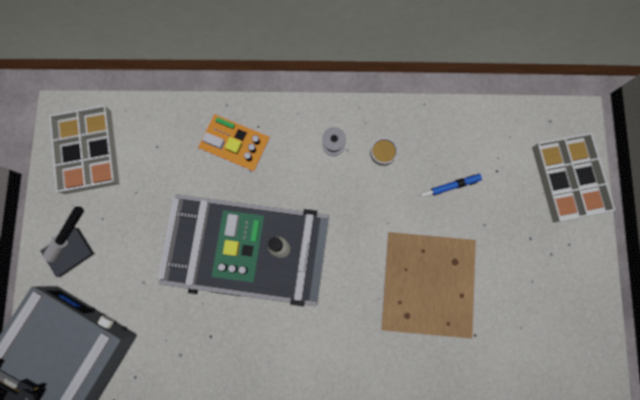

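The scene picture shows the bottle (cap at 385,186) and the mat (310,134). In the top picture the holder spans (165–327, 195–303), with its sliding jaw on the right at about (305,256). The bottle is near (279,246) and the mat's corners are about (387,233), (476,238), (472,337) and (381,331). I'll zoom in next.

```bash
python3 - <<'E'
from h import *
import pickle
t=pickle.load(open("top.pkl","rb"));s=pickle.load(open("scene.pkl","rb"))
a=cv2.resize(t["color"][185:315,150:340],None,fx=4,fy=4,interpolation=cv2.INTER_CUBIC)
cv2.imwrite("pics/topc.png",cv2.convertScaleAbs(a,alpha=1.6,beta=20))
a=cv2.resize(s["color"][160:330,315:500],None,fx=3.5,fy=3.5,interpolation=cv2.INTER_CUBIC)
cv2.imwrite("pics/scc.png",cv2.convertScaleAbs(a,alpha=1.6,beta=20))
for p in((387,233),(476,238),(472,337),(381,331)):print(at(t,*p,.004))
E
```

```text
[ 0.57394046 -0.17193733  0.004     ]
[ 0.56339058 -0.3942504   0.004     ]
[ 0.32424128 -0.3734776   0.004     ]
[ 0.3368907  -0.15412063  0.004     ]
```

View pics/topc.png

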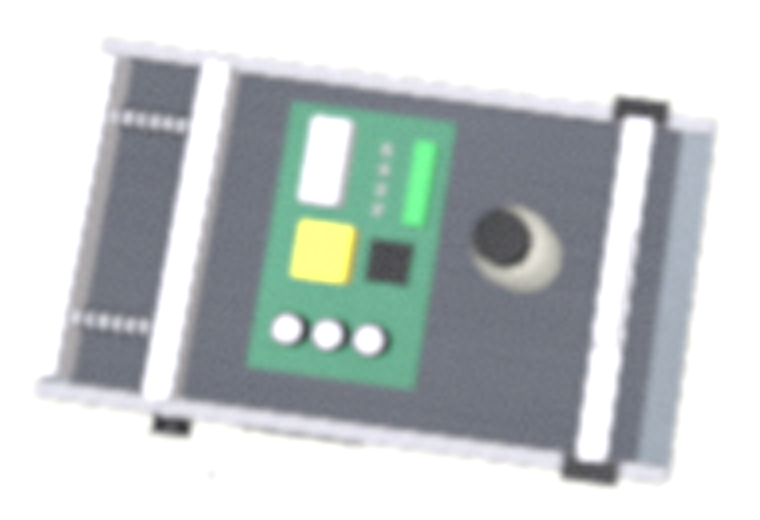

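View pics/scc.png

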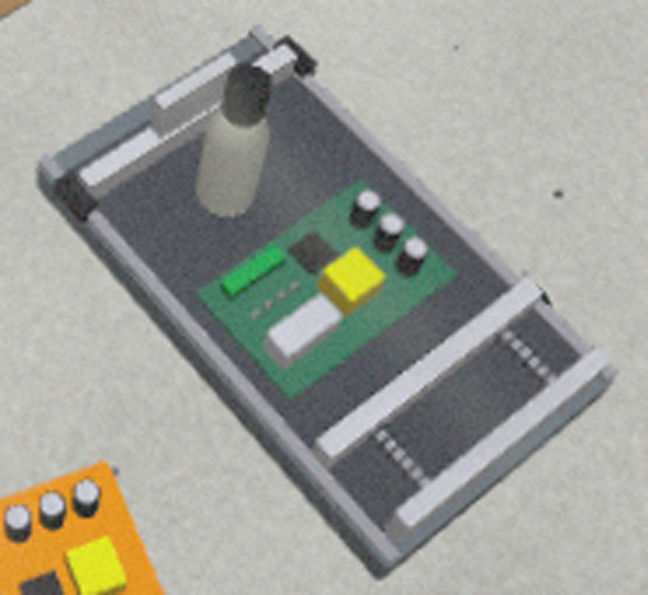

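The crops show: board corners (290,100), (456,122), (413,388), (247,365); spring jaw top from (202–230,60) to (145–175,393); sliding jaw top from (623–655,117) to (577–607,461); bottle cap centre (501,236). In the scene crop the cap top is at about (251,75) and the bottle's base centre is at about (228,204).

```bash
python3 - <<'E'
from h import *
import pickle
t=pickle.load(open("top.pkl","rb"));s=pickle.load(open("scene.pkl","rb"))
T=lambda x,y,z:at(t,150+(x+.5)/4-.5,185+(y+.5)/4-.5,z)
S=lambda x,y,z:at(s,315+(x+.5)/3.5-.5,160+(y+.5)/3.5-.5,z)
B=[T(*p,.044) for p in((290,100),(456,122),(413,388),(247,365))]
bc=np.mean(B,0);bx=(B[0]+B[1]-B[2]-B[3])/2
print("board",bc,np.linalg.norm(bx),np.degrees(np.arctan2(bx[1],bx[0])))
for n,P in(("push",((623,117),(655,117),(607,462),(577,460))),("spring",((202,58),(230,62),(175,395),(145,392)))):
    Q=[T(*p,.067) for p in P];d=(Q[0]+Q[1]-Q[2]-Q[3])/2
    print(n,np.mean(Q,0),np.linalg.norm(d),np.degrees(np.arctan2(d[1],d[0])))
print("cap",T(501,236,.178),S(251,76,.178),"base",S(228,204,.040))
print("plate top mid scene", [S(*p,.108) for p in((157,102),(232,62))])
print("back rail",S(600,352,.074),S(400,518,.074))
print("holder far corners spring side bench T",T(108,45,.05),T(40,388,.05),T(712,125,.05),T(664,476,.05))
E
```

```text
board [0.53718292 0.19162943 0.044     ] 0.15977192417119804 -6.924881194784129
push [0.51128174 0.03249052 0.067     ] 0.20078775214601338 -6.896375993192445
spring [0.5449875  0.28323035 0.067     ] 0.19675734456182167 -6.401235284636273
cap [0.53115514 0.08813867 0.178     ] [0.52813022 0.08728801 0.178     ] base [0.53815602 0.09779414 0.04      ]
plate top mid scene [array([0.54838275, 0.02841881, 0.108     ]), array([0.48310752, 0.04115875, 0.108     ])]
back rail [0.46065394 0.35915632 0.074     ] [0.64717357 0.33631997 0.074     ]
holder far corners spring side bench T [0.65440345 0.34292687 0.05      ] [0.44942289 0.36996835 0.05      ] [ 0.60903898 -0.02294818  0.05      ] [0.40264775 0.00344052 0.05      ]
```

jog_arm --pt "1 -3 2" --pt "4 -8 4" --pt "7 -13 4" --pt "10 -18 4" --pt "13 -24 4" --pt "16 -30 4" --pt "19 -35 4" --pt "22 -40 4" --pt "24.5 -45 4" --pt "25.8 -47.4 4" --pt "25.8 -47.4 4" --pt "25.8 -47.4 4" --turn '[-5,-12,-20,-28,-36,-44,-52,-60,-67,-71,-71,-71]' --grip '[0,0,0,0,0,0,0,0,0,0,0,0]'

```text
time_s: 1.6
position: [0.5299, 0.0889, 0.2305]
tcp_rot: [[0.119, 0.993, -0.002], [0.993, -0.119, 0.001], [0.0, -0.002, -1.0]]
force: [0.0, 0.6, -1.0]
opening: 0.998
grasp_force: 0.0
```

jog_arm --pt "0 0 -3" --pt "0 0 -6" --pt "0 0 -8" --pt "0 0 -9.1" --pt "0 0 -9.1" --pt "0 0 -9.1" --pt "0 0 -9.1" --pt "0 0 -9.1" --pt "0 0 -9.1" --pt "0 0 -9.1" --pt "0 0 -9.1" --turn '[0,0,0,0,0,0,0,0,0,0,0]' --grip '[0,0,0,0,0,0.3,0.5,0.7,0.8,0.9,1]'

```text
time_s: 2.98
position: [0.5308, 0.0882, 0.1399]
tcp_rot: [[0.12, 0.993, -0.0], [0.993, -0.12, -0.0], [-0.0, -0.0, -1.0]]
force: [-0.2, 0.1, 0.5]
opening: 0.405
grasp_force: 0.0
```

jog_arm --pt "0 0 0" --pt "0 0 0" --pt "0 0 0.5" --pt "0 0 1.5" --turn '[0,0,0,0]' --grip '[1,1,1,1]'

```text
time_s: 3.48
position: [0.5302, 0.0883, 0.1549]
tcp_rot: [[0.12, 0.993, -0.002], [0.993, -0.12, 0.0], [-0.0, -0.002, -1.0]]
force: [-0.4, -0.2, -1.0]
opening: 0.322
grasp_force: 30.0
```

jog_arm --pt "0 0 2" --pt "0 0 5" --pt "0 0 7" --pt "-0.5 -2 8" --pt "-1.5 -6 8" --pt "-2.5 -11 8" --pt "-3.5 -16 8" --pt "-4.5 -21 8" --pt "-6 -27 8" --pt "-7 -32 8" --pt "-7.8 -35 8" --pt "-8 -36 8" --turn '[0,0,0,0,0,0,0,0,0,0,0,0]' --grip '[1,1,1,1,1,1,1,1,1,1,1,1]'

```text
time_s: 4.97
position: [0.4504, -0.2735, 0.2355]
tcp_rot: [[0.123, 0.992, 0.001], [0.992, -0.123, -0.001], [-0.001, 0.001, -1.0]]
force: [-0.6, 0.4, -1.5]
opening: 0.324
grasp_force: 30.0
```

jog_arm --pt "0 0 -1" --pt "0 0 -4" --pt "0 0 -7" --pt "0 0 -10" --pt "0 0 -11.5" --pt "0 0 -12" --pt "0 0 -12.2" --pt "0 0 -12.2" --turn '[0,0,0,0,0,0,0,0]' --grip '[1,1,1,1,1,1,1,1]'

```text
time_s: 5.98
position: [0.4514, -0.2721, 0.1137]
tcp_rot: [[0.12, 0.993, 0.001], [0.993, -0.12, -0.001], [-0.001, 0.001, -1.0]]
force: [0.4, 0.5, -1.1]
opening: 0.327
grasp_force: 30.0
```

```bash
python3 - <<'E'
from h import *
import pickle
s=capture("scene");t=capture("top")
a=cv2.resize(s["color"][60:180,230:390],None,fx=3,fy=3,interpolation=cv2.INTER_CUBIC)
b=cv2.resize(t["color"][200:360,330:500],None,fx=2.25,fy=2.25)
b=cv2.resize(b,(382,360))
cv2.imwrite("pics/place.png",cv2.convertScaleAbs(np.hstack([a,b[:, :320]]),alpha=1.6,beta=20))
print(read_state()["force"])
E
```

```text
[-0.70873368 -1.1312489  -0.9000363 ]
```

View pics/place.png

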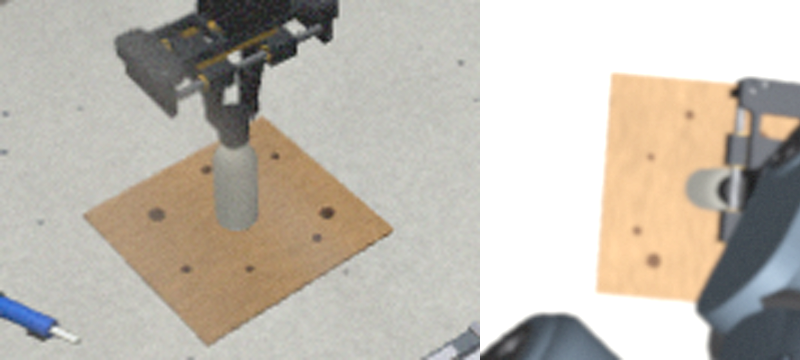

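The bottle is held upright over the middle of the mat, with its base near (236,222) in the crop, still about 1 cm up. I'll lower it gently.

jog_arm --pt "0 0 -0.3" --pt "0 0 -0.6" --pt "0 0 -0.8" --pt "0 0 -0.9" --pt "0 0 -0.9" --turn '[0,0,0,0,0]' --grip '[1,1,1,1,1]'

```text
time_s: 6.7
position: [0.4508, -0.2717, 0.1039]
tcp_rot: [[0.12, 0.993, -0.0], [0.993, -0.12, 0.0], [-0.0, -0.0, -1.0]]
force: [-0.0, -0.3, -0.9]
opening: 0.321
grasp_force: 30.0
```

jog_arm --pt "0 0 -0.1" --pt "0 0 -0.2" --pt "0 0 -0.2" --turn '[0,0,0]' --grip '[1,1,1]'

```text
time_s: 7.08
position: [0.4516, -0.2723, 0.1037]
tcp_rot: [[0.12, 0.993, 0.002], [0.993, -0.12, -0.002], [-0.001, 0.002, -1.0]]
force: [0.2, 1.0, 10.7]
opening: 0.327
grasp_force: 30.0
```

jog_arm --pt "0 0 0.1" --pt "0 0 0.1" --pt "0 0 0.1" --pt "0 0 0.1" --pt "0 0 0.1" --pt "0 0 0.1" --pt "0 0 2" --pt "0 0 5" --pt "0 0 8" --turn '[0,0,0,0,0,0,0,0,0]' --grip '[0.7,0.5,0.3,0.1,0,0,0,0,0]'

```text
time_s: 8.2
position: [0.4506, -0.2715, 0.1825]
tcp_rot: [[0.12, 0.993, -0.001], [0.993, -0.12, 0.001], [0.0, -0.001, -1.0]]
force: [0.4, 0.4, 0.0]
opening: 0.988
grasp_force: 0.0
```

jog_arm --pt "0 0 2" --pt "0.5 2 4" --pt "1.3 6 4" --pt "2.3 11 4" --pt "3.5 16 4" --pt "4.7 21 3" --pt "5.3 23.7 0" --pt "5.3 23.7 -4" --pt "5.3 23.7 -7" --pt "5.3 23.7 -9.5" --pt "5.3 23.7 -9.6" --pt "5.3 23.7 -9.6" --turn '[0,0,0,0,0,0,0,0,0,0,0,0]' --grip '[0,0,0.5,1,1,1,1,1,1,1,1,1]'

```text
time_s: 9.7
position: [0.5044, -0.0349, 0.0865]
tcp_rot: [[0.12, 0.993, 0.001], [0.993, -0.12, -0.0], [-0.0, 0.001, -1.0]]
force: [0.7, -0.3, -0.6]
opening: 0.019
grasp_force: 0.0
```

```bash
python3 - <<'E'
from h import *
s=capture("scene")
a=cv2.resize(s["color"][80:320,240:490],None,fx=2.4,fy=2.4,interpolation=cv2.INTER_CUBIC)
cv2.imwrite("pics/pre.png",cv2.convertScaleAbs(a,alpha=1.6,beta=20))
print(read_state()["position"])
E
```

```text
[ 0.5047105  -0.03502735  0.08691344]
```

View pics/pre.png

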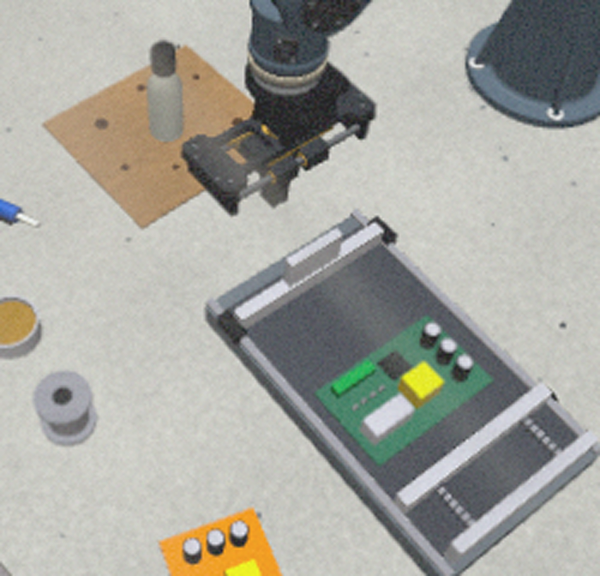

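The bottle stands on the mat (165,90), and the closed fingers are behind the push plate (315,258). I'll advance to contact.

jog_arm --pt "0.1 1 0" --pt "0.24 2 0" --pt "0.36 3 0" --pt "0.42 3.5 0" --pt "0.48 4 0" --pt "0.54 4.5 0" --pt "0.6 5 0" --pt "0.66 5.5 0" --pt "0.72 6 0" --pt "0.72 6 0" --turn '[0,0,0,0,0,0,0,0,0,0]' --grip '[1,1,1,1,1,1,1,1,1,1]'

```text
time_s: 11.0
position: [0.511, 0.0256, 0.086]
tcp_rot: [[0.119, 0.993, -0.0], [0.993, -0.119, -0.0], [-0.0, -0.0, -1.0]]
force: [-0.4, 0.1, 0.2]
opening: 0.006
grasp_force: 0.0
```

jog_arm --pt "0.05 0.4 0" --pt "0.1 0.8 0" --pt "0.15 1.2 0" --turn '[0,0,0]' --grip '[1,1,1]'

```text
time_s: 11.38
position: [0.5126, 0.0375, 0.086]
tcp_rot: [[0.12, 0.993, -0.0], [0.993, -0.12, 0.0], [0.0, -0.0, -1.0]]
force: [-1.0, 1.2, -0.7]
opening: 0.002
grasp_force: 0.0
```

```bash
python3 - <<'E'
from h import *
s=capture("scene")
a=cv2.resize(s["color"][160:330,315:500],None,fx=3.5,fy=3.5,interpolation=cv2.INTER_CUBIC)
cv2.imwrite("pics/push1.png",cv2.convertScaleAbs(a,alpha=1.6,beta=20))
st=read_state();print(st["position"],st["force"])
E
```

```text
[0.51253638 0.03795751 0.08594418] [-0.27782778  0.47156049 -0.70890819]
```

View pics/push1.png

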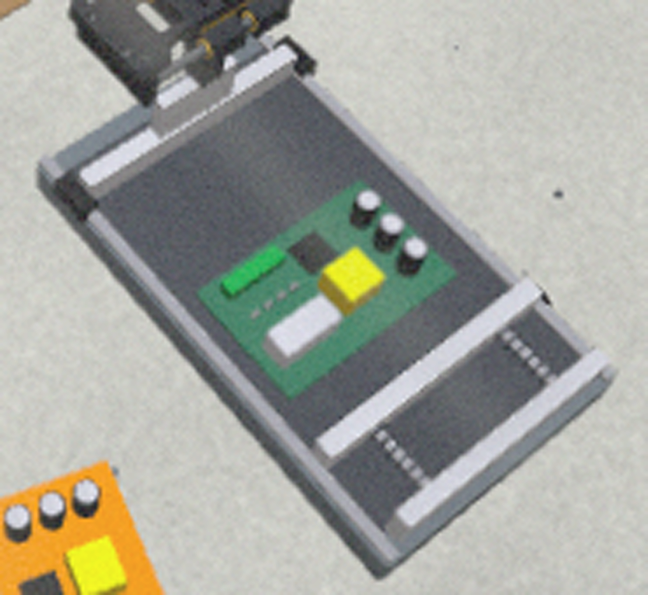

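The jaw hasn't moved yet, and the fingers are behind the plate (about (205,80)). I'll continue in small steps.

jog_arm --pt "0.05 0.4 0" --pt "0.1 0.8 0" --turn '[0,0]' --grip '[1,1]'

```text
time_s: 11.68
position: [0.5135, 0.0455, 0.086]
tcp_rot: [[0.12, 0.993, -0.0], [0.993, -0.12, 0.0], [0.0, -0.0, -1.0]]
force: [-0.4, -0.4, -0.4]
opening: 0.004
grasp_force: 0.0
```

```bash
cat > m.py <<'E'
from h import *
import sys
# jaw shift by masked phase/edge: compare bar brightness profile along holder y on the scene picture
s=capture("scene");st=read_state();print(st["position"],st["force"])
O=np.array([.533,.184]);xh=np.array([.9928,-.1205]);yh=np.array([.1205,.9928])
g=cv2.cvtColor(s["color"],cv2.COLOR_BGR2GRAY).astype(np.float32);g=cv2.GaussianBlur(g,(0,0),.6)
def prof(xs,ys,z):
    out=[]
    for y in ys:
        v=[]
        for x in xs:
            w=O+x*xh+y*yh;u=proj(s,[*w,z]);v.append(cv2.getRectSubPix(g,(1,1),(float(u[0]),float(u[1])))[0,0])
        out.append(np.mean(v))
    return np.array(out)
ys=np.arange(-.175,.14,.001)
for nm,xs in(("x+",np.linspace(.082,.09,5)),("x-",np.linspace(-.09,-.082,5))):
    p=prof(xs,ys,.067); d=np.gradient(p)
    m=p>p.min()+.6*(np.percentile(p,98)-p.min())
    runs=[];st0=None
    for i,b in enumerate(list(m)+[False]):
        if b and st0 is None: st0=i
        if not b and st0 is not None:
            if i-st0>=6: runs.append((round(ys[st0]*1e3),round(ys[i-1]*1e3)))
            st0=None
    print(nm,runs)
E
python3 m.py
```

```text
[0.51357763 0.04594059 0.08594989] [0.02559714 0.4425224  0.11550813]
x+ [(-159, -144), (95, 109)]
x- [(-159, -143), (94, 111)]
```

```bash
python3 - <<'E'
from h import *
s=capture("scene");t=capture("top");st=read_state();p=st["position"]
print(p,st["tcp_rot"][:,2],st["opening"],[proj(c,p) for c in(s,t)])
def crop(c,r0,c0,pts):
    im=cv2.convertScaleAbs(cv2.resize(c["color"][r0:r0+90,c0:c0+90],None,fx=4.4,fy=4.4,interpolation=cv2.INTER_CUBIC),alpha=1.6,beta=20)
    for q,col in pts:
        u=(proj(c,q)-[c0,r0]+.5)*4.4; cv2.circle(im,tuple(int(v) for v in u),3,col,-1)
    return im
O=np.array([.533,.184]);xh=np.array([.9928,-.1205]);yh=np.array([.1205,.9928])
P=[(p,(0,0,255))]+[((*(O+x*xh-.1515*yh),.108),(255,0,255)) for x in(-.035,.035)]
cv2.imwrite("pics/chk.png",np.hstack([crop(s,150,320,P),crop(t,200,250,P)]))
E
```

```text
[0.51355218 0.04550895 0.08596557] [ 5.54816782e-05 -3.18890010e-05 -9.99999998e-01] 0.009190536048093091 [array([373.16797767, 190.12699913]), array([297.57093047, 254.72822149])]
```

View pics/chk.png

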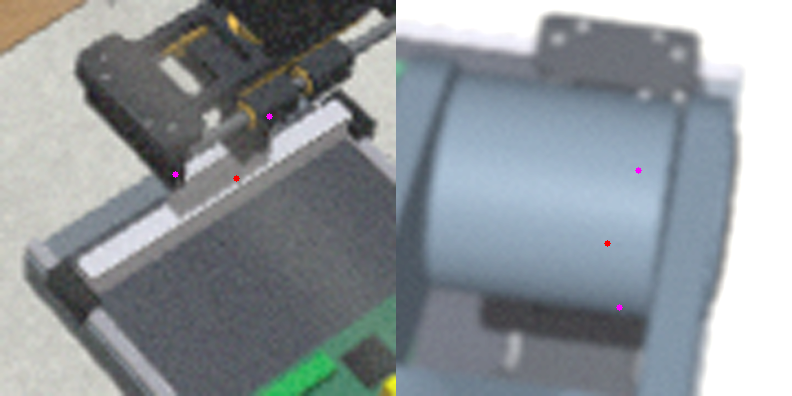

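```bash
python3 - <<'E'
from h import *
import pickle
s=pickle.load(open("scene.pkl","rb"))
for z in(.0865,.1,.11,.12): print(z,(proj(s,[.5044,-.035,z])-[240,80]+.5)*2.4,(proj(s,[.5135,.0455,z])-[320,150]+.5)*4.4)
a=cv2.imread("pics/pre.png")[150:260,220:340];a=cv2.resize(a,None,fx=5,fy=5,interpolation=cv2.INTER_CUBIC)
b=cv2.imread("pics/chk.png")[60:240,140:310];b=cv2.resize(b,(520,550))
cv2.imwrite("pics/cmp.png",cv2.resize(np.hstack([a,b]),(800,392)))
E
```

```text
0.0865 [272.54752664 217.03635906] [236.28361727 178.16581123]
0.1 [273.28645266 209.3384383 ] [238.70517767 164.53688317]
0.11 [273.84367868 203.52774388] [240.5329825  154.24023484]
0.12 [274.40951023 197.62229937] [242.39051637 143.76773532]
```

View pics/cmp.png

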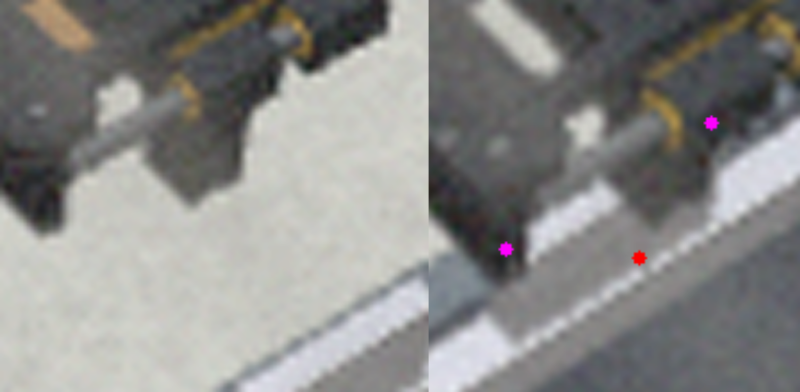

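The picture shows the closed fingertips over the plate's white top: the tip appears about 2 cm higher than the reported TCP. I'll retreat, go 2.5 cm lower and push again.

jog_arm --pt "-0.2 -2 0.3" --pt "-0.6 -5 0.3" --pt "-0.9 -7.2 0.2" --pt "-0.9 -7.2 -1" --pt "-0.9 -7.2 -2.4" --pt "-0.9 -7.2 -2.4" --pt "-0.66 -5.5 -2.4" --pt "-0.48 -4 -2.4" --pt "-0.42 -3.5 -2.4" --pt "-0.36 -3 -2.4" --pt "-0.3 -2.5 -2.4" --pt "-0.24 -2 -2.4" --turn '[0,0,0,0,0,0,0,0,0,0,0,0]' --grip '[1,1,1,1,1,1,1,1,1,1,1,1]'

```text
time_s: 13.32
position: [0.5111, 0.0236, 0.0622]
tcp_rot: [[0.118, 0.993, -0.0], [0.993, -0.118, -0.003], [-0.003, -0.0, -1.0]]
force: [-1.2, -7.8, 1.4]
opening: 0.001
grasp_force: 3.7
```

```bash
python3 m.py
```

```text
[0.51109142 0.02411567 0.0621754 ] [-1.41419388 -4.63145027  0.67283559]
x+ [(-153, -138), (95, 109)]
x- [(-152, -137), (94, 110)]
```

The jaw is moving (7.8 N). It has about 95 mm to go to the board and 141 mm in total.

jog_arm --pt "0.06 0.5 0" --pt "0.12 1 0" --pt "0.19 1.6 0" --pt "0.27 2.2 0" --pt "0.34 2.8 0" --pt "0.41 3.4 0" --pt "0.49 4 0" --pt "0.56 4.6 0" --pt "0.63 5.2 0" --pt "0.7 5.8 0" --pt "0.78 6.4 0" --pt "0.85 7 0" --turn '[0,0,0,0,0,0,0,0,0,0,0,0]' --grip '[1,1,1,1,1,1,1,1,1,1,1,1]'

```text
time_s: 14.88
position: [0.5198, 0.0932, 0.0622]
tcp_rot: [[0.119, 0.993, -0.0], [0.993, -0.119, -0.003], [-0.003, 0.0, -1.0]]
force: [-1.1, -7.5, 1.4]
opening: 0.002
grasp_force: 3.8
```

```bash
python3 m.py
```

```text
[0.51990964 0.09390403 0.06218479] [-0.30932345 -6.16567506  1.82842558]
x+ [(-83, -68), (95, 109)]
x- [(-83, -66), (93, 112)]
```

jog_arm --pt "0.05 0.4 0" --pt "0.1 0.8 0" --pt "0.15 1.2 0" --pt "0.18 1.5 0" --pt "0.2 1.7 0" --pt "0.23 1.9 0" --pt "0.25 2.1 0" --pt "0.28 2.3 0" --pt "0.3 2.5 0" --pt "0.33 2.7 0" --pt "0.35 2.9 0" --pt "0.37 3.1 0" --turn '[0,0,0,0,0,0,0,0,0,0,0,0]' --grip '[1,1,1,1,1,1,1,1,1,1,1,1]'

```text
time_s: 16.42
position: [0.5237, 0.1238, 0.0622]
tcp_rot: [[0.119, 0.993, 0.0], [0.993, -0.119, -0.004], [-0.004, 0.001, -1.0]]
force: [-0.4, -8.4, 2.0]
opening: 0.007
grasp_force: 4.1
```

jog_arm --pt "0.02 0.2 0" --pt "0.05 0.4 0" --pt "0.07 0.6 0" --pt "0.1 0.8 0" --pt "0.12 1.0 0" --pt "0.15 1.2 0" --pt "0.17 1.4 0" --pt "0.19 1.6 0" --pt "0.22 1.8 0" --pt "0.24 2.0 0" --turn '[0,0,0,0,0,0,0,0,0,0]' --grip '[1,1,1,1,1,1,1,1,1,1]'

```text
time_s: 17.68
position: [0.5262, 0.1437, 0.0622]
tcp_rot: [[0.119, 0.993, 0.0], [0.993, -0.119, -0.004], [-0.004, 0.001, -1.0]]
force: [0.6, -7.2, 1.3]
opening: 0.007
grasp_force: 4.1
```

```bash
python3 m.py
```

```text
[0.52624434 0.14394687 0.06221596] [ 0.68828126 -7.7827647   1.79827589]
x+ [(-32, -17), (95, 109)]
x- [(-32, -15), (93, 111)]
```

jog_arm --pt "0.02 0.2 0" --pt "0.05 0.4 0" --pt "0.07 0.6 0" --pt "0.08 0.7 0" --pt "0.1 0.8 0" --pt "0.11 0.9 0" --pt "0.12 1.0 0" --pt "0.13 1.1 0" --pt "0.15 1.2 0" --pt "0.16 1.3 0" --pt "0.17 1.4 0" --pt "0.17 1.4 0" --turn '[0,0,0,0,0,0,0,0,0,0,0,0]' --grip '[1,1,1,1,1,1,1,1,1,1,1,1]'

```text
time_s: 19.23
position: [0.5279, 0.1572, 0.0622]
tcp_rot: [[0.119, 0.993, 0.0], [0.993, -0.119, -0.005], [-0.005, 0.001, -1.0]]
force: [0.5, -8.8, 2.0]
opening: 0.002
grasp_force: 4.7
```

```bash
python3 m.py
```

```text
[0.52789007 0.15725942 0.06220626] [ 0.04497656 -9.57266758  1.95271449]
x+ [(-18, -3), (97, 112)]
x- [(-18, -1), (96, 115)]
```

Contact: the spring jaw has moved about 2–3 mm. I'll push 7 mm more.

jog_arm --pt "0.01 0.1 0" --pt "0.02 0.2 0" --pt "0.04 0.3 0" --pt "0.05 0.4 0" --pt "0.06 0.5 0" --pt "0.07 0.6 0" --pt "0.08 0.7 0" --pt "0.08 0.7 0" --turn '[0,0,0,0,0,0,0,0]' --grip '[1,1,1,1,1,1,1,1]'

```text
time_s: 20.27
position: [0.5287, 0.1637, 0.0622]
tcp_rot: [[0.118, 0.993, 0.0], [0.993, -0.118, -0.005], [-0.005, 0.001, -1.0]]
force: [1.2, -11.6, 2.3]
opening: 0.009
grasp_force: 5.4
```

```bash
python3 m.py
```

```text
[0.52872577 0.16374283 0.06221133] [  0.27354893 -11.35744902   1.75210484]
x+ [(-12, 3), (104, 119)]
x- [(-12, 5), (103, 121)]
```

The spring jaw is back about 9.5 mm. I'll back off.

jog_arm --pt "-0.1 -0.5 0" --pt "-0.24 -2 0" --pt "-0.48 -4 0" --pt "-0.5 -4.2 3" --pt "-0.5 -4.2 7" --pt "-0.5 -4.2 10" --pt "-0.5 -4.2 12" --pt "-0.5 -4.2 12" --turn '[0,0,0,0,0,0,0,0]' --grip '[1,1,1,1,1,1,1,1]'

```text
time_s: 21.32
position: [0.5242, 0.1245, 0.1834]
tcp_rot: [[0.121, 0.993, 0.004], [0.993, -0.121, 0.0], [0.001, 0.004, -1.0]]
force: [0.3, 1.2, -0.3]
opening: 0.003
grasp_force: 0.0
```

```bash
python3 m.py; python3 - <<'E'
from h import *
s=capture("scene")
a=cv2.resize(s["color"][80:330,240:500],None,fx=2.3,fy=2.3,interpolation=cv2.INTER_CUBIC)
cv2.imwrite("pics/end.png",cv2.convertScaleAbs(a,alpha=1.6,beta=20))
E
```

```text
[0.52317223 0.12453656 0.18211959] [-0.52011589  0.50225105 -0.2427027 ]
x+ [(-12, 3), (104, 119)]
x- [(-12, 5), (103, 121)]
```

View pics/end.png

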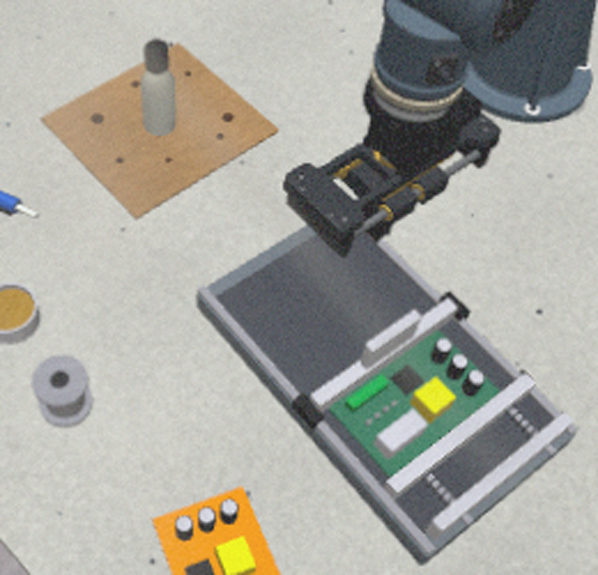

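The board is clamped flat between the jaws (385,340 and 460,435). The bottle stands on the mat (157,90), and the arm is clear.

```bash
python3 -c "
from rig import *
print(hand_in())"
```

```text
the job is handed in; nothing more can be done
None
```

I handed the job in (no verdict came back): the bottle stands upright on the mat, the board is clamped with the spring-loaded jaw pushed back about 9.5 mm by camera measurement, and the arm is clear.

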